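Shift the dark-field stop through its L-shaped gate

ROBOT

A 6-joint arm with a two-finger parallel gripper is mounted at the origin on the work surface. World frame = base frame: x ahead of the robot, y to its left, z up, the work surface at z = 0. Lengths are in m, angles in rad, forces in N, time in s.
With the tool pointing down it reaches from about 0.35 to 0.975 m from the base axis. Payload 4.9 kg.
Tool frame: the origin (TCP) lies at the very end of the fingers, on their centre line; the grasp point (between the pads) lies 19 mm behind it; z points along the fingers, y is the line along which they close (so a half turn about z gives the same grasp; the last joint's range is limited). The gripper opens to 85 mm and grips with 20 to 120 N. Pads are 22 mm wide; open, the fingers measure 114 mm over their backs; the gripper's body (76 mm by 85 mm) begins 54 mm behind the grasp point. The pads swing forward as they close: fully open they stand 13 mm farther back than shut.
Start: joints at [1.061, 0.053, 1.613, -0, 1.476, -0.119], TCP at [0.238, 0.578, 0.231] pointing down, gripper open.
Joint ranges: [-3.01, 3.01], [-1.01, 2.22], [0.06, 2.58], [-1.02, 4.17], [0.09, 2.62], [-3.14, 3.14]. Speed limits (rad/s): [2.57, 2.57, 3.14, 3.14, 3.14, 3.14].

INTERFACE

Orientations are given as a unit quaternion [w, x, y, z].
In Python, from plant import state, optics, ticket, nets gives the robot as it stands. The module is installed in compiled form; this text tells all that it offers.
- The arm moves only by the shell command python3 -m inch 'ROWS' [OPENING]. ROWS is JSON, a list of rows, each an object of numbers: "dx", "dy", "dz": the shift along the tool's x, y, z as a fraction of full scale; "rx", "ry", "rz": the turn, a rotation vector about the tool's x, y, z as a fraction of full scale. In form: [{"dx": .., "dy": .., "dz": .., "rx": .., "ry": .., "rz": ..}, ...]. A call has 1 to 5 rows; each row is the pose to reach, as a shift and turn from the pose commanded when the call began, along the tool's axes at that moment; what a row does not reach only later rows make up. Full scale, the value 1, is 0.8 m for a shift and 1.5 rad for a turn. A row lasts 1/10 s, in which the tool goes at most 50 mm and 8.59 degrees, less where a joint would pass 70% of its speed; a pose out of reach is approached as far as the arm can. A call with a number of a shift or a turn outside -1 to 1 is refused whole. A call with a gripper value outside its range is refused whole. OPENING is the opening, from -1 (shut) to 1 (fully open), set as the call begins (- or left out, the last holds). The fingers move at their own pace and stop on an object; the grip force is fixed at half the most. Time passes only in rows, so rows that repeat a pose let the fingers close. It gives the time, the measured TCP pose, the force, the opening and the grip force at its end, in the units of the state.
- state(): the state, without advancing time (a new reading comes with each control period).
- optics.grab_frame(name): name is "scene" or "top" or "wrist"; returns the picture (420x560x3 uint8, red, green, blue); there is no depth.
- optics.camera_info(name): a dict with "fx", "fy", "cx", "cy" (pixels), "k1" (the pictures are not rectified: a ray, as slopes to the right and down, at radius r is drawn at 1 + k1 r^2 times it, then the intrinsics apply), "R" (3x3) and "t" (3): a world point X has camera coordinates R X + t. Camera axes: x right, y down, z forward; pixel columns grow to the right and rows downward; lengths in m; the calibration is good to about 2 mm. A picture is of the moment at which its call begins: read the wrist's pose just before it. camera_info takes no time and is no camera call; for the wrist camera it gives the pose at the moment of the call.
- ticket.job_done(): hands the job in; it is judged then, once.
Trained networks look in the newest picture that a camera, given by its name, has taken for a name from the list of things; names that differ only in an ending like _2 or _b are one class to them, and where a whole thing is asked for, a point or a joint stands for the part that bears it (a point fixed in the world has none). Each returns a list of dicts, best first, with "confidence" (0 to 1); they miss things now and then, are a little off and sometimes report something else, mostly with a low value. They report only what shows in the picture. A call takes as long as a camera call.
- nets.boxes_of(camera, name): "bbox" ([centre column, centre row, width, height] in pixels, round what is visible of it).
- nets.outline_of(camera, name): "pixels" (420x560 bool, what is visible of it) and "bbox" ([centre column, centre row, width, height] in pixels, round what is visible of it).
The state is a dict: "time": time; "joint_pos": joint angles; "joint_vel": joint speeds; "joint_efforts": joint torques, N m; "tool_pos": TCP position; "tool_rot": TCP orientation; "contact_force": force on the tool from outside, world axes, zero at the start; "ft_torque": the same for the moment, N m; "gripper_width": opening from 0.0 (shut) to 1.0 (fully open); "grasp_force": force on a finger pad.
Only numpy, scipy, OpenCV 4.12 (cv2) and the standard library are available. Lean on these libraries where they do the work, as an engineer would, in place of code of your own. Each camera call takes 0.05 s, during which the arm holds its last target. There are 200 camera calls.

TASK

On the low light base, push the upright knob that stands in the L-shaped slot with the fingertips: along the long leg to the corner, then round the corner and along the short leg until it is fully home against the end of the slot, so that the black dark-field stop sits under the specimen dish; then move clear of it. Only push the knob, never lift it, and leave the small knob in the straight slot, the dish and everything else where they are.

Things in the scene. Friction and masses are not known exactly. Their poses are not given: they have to be found in the camera images.
- light_base: Microscope light base fixed to the bench: low dark box, 220 (x) by 300 (y) by 50 mm high, flat grey top plate. Origin: centre of its underside; x runs away from the robot at yaw 0, y to the left, z up. In the left (+y) part of the plate is an L-shaped slot 15 mm wide; right of it an 80 mm square clear window (centre x +30, y -30 mm); near the right edge a straight slot. Place and yaw vary.
- gate_start (a point): Point on the top of the plate (base x -70, y +95, z +50 mm): pin centre at the near, closed end of the long leg of the L-shaped slot.
- gate_corner (a point): Point on the top of the plate (base x +30, y +95, z +50 mm): pin centre in the corner of the L, 100 mm along base +x from gate_start. The far wall of the slot lets the pin centre go 1.5 mm farther.
- gate_end (a point): Point on the top of the plate (base x +30, y +50, z +50 mm): pin centre at the closed end of the short leg, 45 mm along base -y from gate_corner.
- pin_top (a point): Centre of the top of the knob to push: aluminium cylinder 24 mm in diameter with dark rings, from 2 to 45 mm above the plate (this point: 95 mm above the bench). Its 12 mm pin runs in the L-shaped slot, with 1.5 mm play each side, against about 1 N of friction and some damping; it stays upright and where it is left; the slot walls keep it on its path.
- carriage (a joint): Travel of the knob along base +x, m: 0 at gate_start, 0.100 at gate_corner (0.0985 to 0.1015 with play); starts between 0 and 0.04.
- crossbar (a joint): Travel of the knob along base -y, m: about 0 (play of 0.0015 either way) in the long leg, 0.045 when home at gate_end.
- gate_pin (a joint): Lift of the knob straight up out of its seat, m: 0 when seated. A soft spring (2.4 N at rest) and its weight (0.6 N) hold it down; it can be drawn up 25 mm, which must not happen: back away from it before raising a finger that presses on its side.
- dimmer_top (a point): Centre of the top of the small dimmer knob in the straight slot at the right of the base (base y -115 mm): 20 mm in diameter, 28 mm tall above the plate. Leave alone.
- dish: Clear round dish with a specimen, 60 mm in diameter, 14 mm high, loose on the window. Origin: centre of its underside. Leave alone.
- jar: Amber specimen jar with white cap, 30 mm in diameter, 42 mm high, loose on the plate about 80 mm right of the long leg. Origin: centre of its underside. Leave alone.
- forceps: Steel forceps 115 mm long, 4 mm thick, lying on the near right part of the plate. Origin: middle of the underside. Leave alone.
- flask_a: Pink insulated food flask, 90 mm in diameter, 142 mm high, on the bench to the left. Origin: centre of its underside. Leave alone.
- flask_b: Second flask, the same, on the bench to the right. Leave alone.
- beaker: Glass beaker, 60 mm in diameter, 70 mm high, on the bench to the left. Origin: centre of its underside. Leave alone.
- phone: Black phone, 150 by 73 by 9 mm, flat on the bench to the right. Origin: centre of its underside. Leave alone.

How it is judged:
By the outcome, as a careful person would: the job done as asked, in the order asked, and still so for the second after the job is handed in, with the robot touching nothing.
It also fails if it takes over 42 s, if anything falls off the work surface, if the arm or the gripper's body presses on something with over 40 N, if the wrist force passes 120 N, or if a joint passes its speed limit or range.

## Working session

There is one attempt and no reset: what is moved stays moved. The work goes in short steps, Python scripts to look and compute and a shell command to move; the robot and the scene stay as the last step left them, time stands still between calls to the robot, and variables do not carry over. Pictures are saved under pics/ and viewed, at most 10 in all, crops included, and the job is handed in when it is done.

```bash
mkdir -p pics
cat > h.py <<'E'
import numpy as np, cv2
from plant import state, optics, ticket, nets
def ray(cam,u,v):
    c=optics.camera_info(cam); x=(u-c["cx"])/c["fx"]; y=(v-c["cy"])/c["fy"]
    a,b=x,y
    for _ in range(20):
        s=1+c["k1"]*(a*a+b*b); a,b=x/s,y/s
    R=np.array(c["R"]); t=np.array(c["t"])
    d=R.T@np.array([a,b,1]); return -R.T@t, d/np.linalg.norm(d)
def atz(cam,u,v,z):
    o,d=ray(cam,u,v); return o+d*(z-o[2])/d[2]
def proj(cam,X):
    c=optics.camera_info(cam); p=np.array(c["R"])@np.array(X)+np.array(c["t"]); a,b=p[0]/p[2],p[1]/p[2]
    s=1+c["k1"]*(a*a+b*b); return np.array([c["fx"]*a*s+c["cx"],c["fy"]*b*s+c["cy"]])
E
python3 - <<'E'
from h import *
s=state(); print(s["time"],s["tool_pos"],s["tool_rot"],s["contact_force"])
for n in("scene","top"):
    f=optics.grab_frame(n); cv2.imwrite(f"pics/{n}0.png",f[:,:,::-1])
    for k in("pin_top","dimmer_top","light_base","jar"):
        print(n,k,[(np.round(b["bbox"]),round(b["confidence"],2)) for b in nets.boxes_of(n,k)[:2]])
    c=optics.camera_info(n);print(-np.array(c["R"]).T@np.array(c["t"]))
E
```

```text
0.0 [0.23776452 0.57731823 0.23007018] [-3.32926461e-04  1.94173469e-01  9.80966674e-01 -9.67784751e-04] [ 0.15835534 -0.70666483  0.63481762]
scene pin_top [(array([335., 211.,  12.,  22.]), 0.69)]
scene dimmer_top [(array([254., 248.,   9.,  17.]), 0.69)]
scene light_base [(array([310., 254., 157., 106.]), 0.81)]
scene jar []
[1.31200839 0.05057971 0.5984735 ]
top pin_top [(array([119., 238.,  26.,  23.]), 0.23)]
top dimmer_top [(array([428., 253.,  40.,  57.]), 0.75)]
top light_base [(array([265., 187., 118.,  99.]), 0.64)]
top jar [(array([430., 171.,  42.,  44.]), 0.16)]
[ 0.25078643 -0.02999851  1.42505361]
```

View pics/scene0.png

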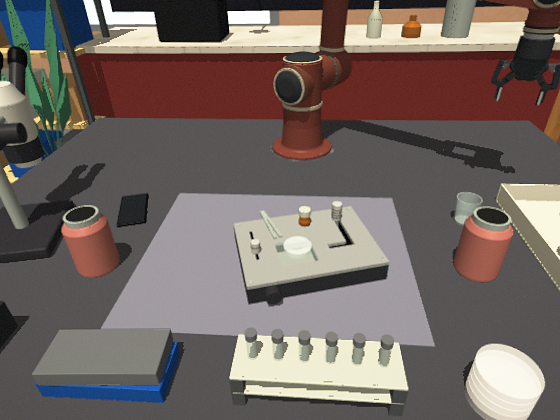

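View pics/top0.png

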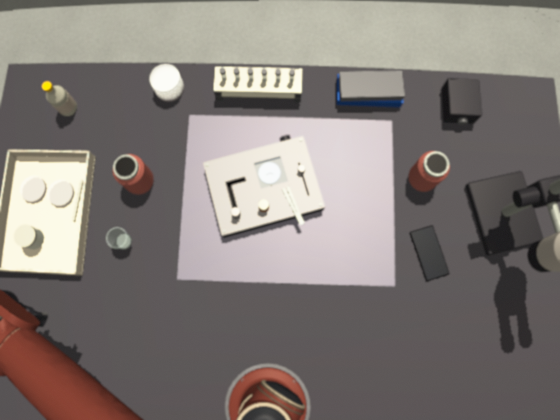

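The scene view shows the knob at (337,205–220), with the L slot beyond it running to about (335,245). In the top view the knob is at (235,213), the slot corner near (228,181) and the slot end near (245,178). The jar is at (264,205) and the dimmer knob at (301,167).

Run:
```python
from h import *
f=cv2.imread("pics/top0.png")
c=cv2.resize(f[130:245,195:335],None,fx=5,fy=5,interpolation=cv2.INTER_CUBIC)
g=cv2.imread("pics/scene0.png")
d=cv2.resize(g[195:270,225:395],None,fx=4.1,fy=4.1,interpolation=cv2.INTER_CUBIC)
cv2.imwrite("pics/c1.png",c);cv2.imwrite("pics/c2.png",d);print(c.shape,d.shape)
b,gg,r=[f[:,:,i].astype(int) for i in range(3)]
m=((r-b>8)&(r>110)).astype(np.uint8); m[:125]=0;m[250:]=0;m[:,:190]=0;m[:,340:]=0
m=cv2.morphologyEx(m,cv2.MORPH_OPEN,np.ones((3,3)))
n,l,st,_=cv2.connectedComponentsWithStats(m);k=1+np.argmax(st[1:,4])
ct=cv2.convexHull(np.argwhere(l==k)[:,::-1].astype(np.float32).copy())
P=np.array([atz("top",*p[0],.05)[:2] for p in ct])*1000
R=cv2.minAreaRect(P.astype(np.float32));print(R)
o=[]
```

```text
(575, 700, 3) (308, 697, 3)
((612.369384765625, 12.688888549804688), (357.6734619140625, 393.9453125), 0.3386034369468689)
```

View pics/c1.png

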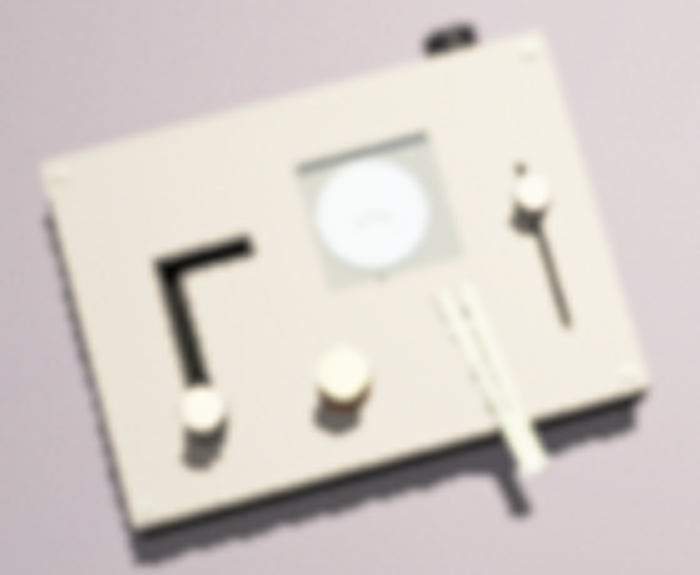

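View pics/c2.png

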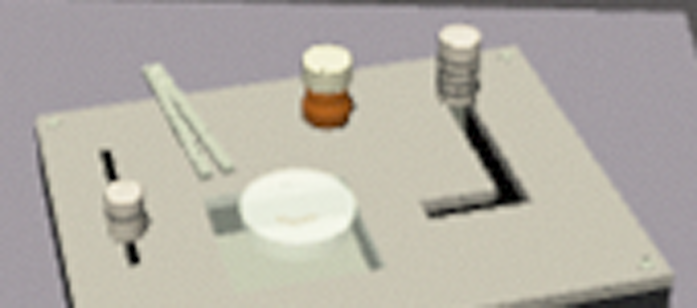

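The crops show the plate corners at (42,163), (543,33), (648,387) and (135,527) in c1. The knob top is at (203,405) in c1 and (459,36) in c2.

```bash
cat >> h.py <<'E'
def tri(rs):
    A=sum(np.eye(3)-np.outer(d,d) for o,d in rs); b=sum((np.eye(3)-np.outer(d,d))@o for o,d in rs); return np.linalg.solve(A,b)
E
python3 - <<'E'
from h import *
from scipy.optimize import least_squares
T=lambda u,v:((u+.5)/5-.5+195,(v+.5)/5-.5+130)
S=lambda u,v:((u+.5)/4.1-.5+225,(v+.5)/4.1-.5+195)
C=[(42,163),(543,33),(648,387),(135,527)]
L=[(.11,.15),(.11,-.15),(-.11,-.15),(-.11,.15)]
W=np.array([atz("top",*T(*c),.05)[:2] for c in C])
L=np.array(L)
fn=lambda p:(np.c_[np.cos(p[2])*L[:,0]-np.sin(p[2])*L[:,1]+p[0],np.sin(p[2])*L[:,0]+np.cos(p[2])*L[:,1]+p[1]]-W).ravel()
r=least_squares(fn,[.6,0,.2]);p=r.x;print("base",p,np.degrees(p[2]),"res mm",np.round(r.fun*1000,1))
g=lambda x,y:np.array([p[0]+np.cos(p[2])*x-np.sin(p[2])*y,p[1]+np.sin(p[2])*x+np.cos(p[2])*y])
for n,x in dict(start=(-.07,.095),corner=(.03,.095),end=(.03,.05),win=(.03,-.03)).items():
    w=g(*x);print(n,w.round(4),(proj("top",[*w,.05])-[195,130])*5,(proj("scene",[*w,.05])-[225,195])*4.1)
k=tri([ray("top",*T(203,405)),ray("scene",*S(459,36))]);j=atz("top",*T(343,371),.092)
print("knob",k);Ri=np.array([[np.cos(p[2]),np.sin(p[2])],[-np.sin(p[2]),np.cos(p[2])]])
print("knob in base",Ri@(k[:2]-p[:2]),"atz",Ri@(atz("top",*T(203,405),.095)[:2]-p[:2]),"jar",Ri@(j[:2]-p[:2]))
for n,u in dict(cor=(170,268),end=(253,246)).items(): print(n,Ri@(atz("top",*T(*u),.05)[:2]-p[:2]))
q=state()["tool_rot"];from scipy.spatial.transform import Rotation as Ro
print(Ro.from_quat(np.roll(q,-1)).as_matrix().round(3))
E
```

```text
base [0.61112787 0.031461   0.29771538] 17.057834710421158 res mm [-0.   0.   0.9  0.2 -0.5 -1.3 -0.3  1.1]
start [0.5163 0.1017] [208.77960764 431.96563145] [449.46096666  89.59538336]
corner [0.6119 0.1311] [165.58136961 265.71959736] [509.13332147 190.9965558 ]
end [0.6251 0.0881] [241.97993438 245.39105229] [430.0658356  203.54527809]
win [0.6486 0.0116] [377.4324671  209.46218681] [286.15000972 226.44307107]
knob [0.52380875 0.10324297 0.09384475]
knob in base [-0.06242157  0.09423813] atz [-0.06289753  0.09355001] jar [-0.06412785  0.01513844]
cor [0.02947145 0.09370823]
end [0.0294242  0.04483086]
[[-0.925  0.381 -0.   ]
 [ 0.381  0.925 -0.   ]
 [ 0.    -0.    -1.   ]]
```

```bash
cat >> h.py <<'E'
from scipy.spatial.transform import Rotation as Ro
BP=np.array([0.6111,0.0315]); BY=0.2977
def b2w(x,y): return BP+np.array([np.cos(BY)*x-np.sin(BY)*y,np.sin(BY)*x+np.cos(BY)*y])
def w2b(w): d=np.array(w[:2])-BP; return np.array([np.cos(BY)*d[0]+np.sin(BY)*d[1],-np.sin(BY)*d[0]+np.cos(BY)*d[1]])
def go(x,y,z):
    s=state(); R=Ro.from_quat(np.roll(s["tool_rot"],-1))
    T=Ro.from_matrix(np.array([[-np.cos(BY),-np.sin(BY),0],[-np.sin(BY),np.cos(BY),0],[0,0,-1]]).T)
    d=R.inv().apply(np.array([*b2w(x,y),z])-s["tool_pos"]); r=(R.inv()*T).as_rotvec()
    print("t",s["time"],"at",w2b(s["tool_pos"]).round(4),s["tool_pos"][2].round(4),"d",(d/.8).round(4),"r",(r/1.5).round(4),"F",np.round(s["contact_force"],1),"w",s["gripper_width"])
E
python3 -c "
from h import *
go(-.125,.094,.2)"
```

```text
t 0.5 at [-0.1964  0.6317] 0.2313 d [-0.496  -0.4624  0.0391] r [-0.    -0.    -0.459] F [ 0.   0.4 -0. ] w 0.9986937758943641
```

```bash
python3 -m inch '[{"dx":-0.496,"dy":-0.462,"dz":0.039,"rz":-0.459},{"dx":-0.496,"dy":-0.462,"dz":0.039,"rz":-0.459},{"dx":-0.496,"dy":-0.462,"dz":0.039,"rz":-0.459},{"dx":-0.496,"dy":-0.462,"dz":0.039,"rz":-0.459},{"dx":-0.496,"dy":-0.462,"dz":0.039,"rz":-0.459}]' -1
python3 -c "
from h import *
go(-.125,.094,.2)"
```

```text
t 0.5 at [-0.1964  0.6317] 0.2313 d [-0.496  -0.4624  0.0391] r [-0.    -0.    -0.459] F [ 0.   0.4 -0. ] w 0.9986937758943641validation failed for argument at $[0]...
```

```bash
python3 -m inch '[{"dx":-0.496,"dy":-0.462,"dz":0.039,"rx":0,"ry":0,"rz":-0.459},{"dx":-0.496,"dy":-0.462,"dz":0.039,"rx":0,"ry":0,"rz":-0.459},{"dx":-0.496,"dy":-0.462,"dz":0.039,"rx":0,"ry":0,"rz":-0.459},{"dx":-0.496,"dy":-0.462,"dz":0.039,"rx":0,"ry":0,"rz":-0.459},{"dx":-0.496,"dy":-0.462,"dz":0.039,"rx":0,"ry":0,"rz":-0.459}]' -1
python3 -c "
from h import *
go(-.125,.094,.2)"
```

```text
time: 1.0
tool_pos: [0.3395, 0.357, 0.2177]
tool_rot: [0.0, -0.151, 0.988, 0.0]
contact_force: [0.9, 0.3, -0.2]
gripper_width: 0.142
grasp_force: 0.0
t 1.0 at [-0.1642  0.3908] 0.2177 d [-0.0468 -0.3713  0.022 ] r [0.0002 0.0006 0.004 ] F [ 0.9  0.3 -0.2] w 0.142203714033078
```

```bash
python3 -m inch '[{"dx":-0.045,"dy":-0.36,"dz":0.02,"rx":0,"ry":0,"rz":0},{"dx":-0.045,"dy":-0.36,"dz":0.02,"rx":0,"ry":0,"rz":0},{"dx":-0.045,"dy":-0.36,"dz":0.02,"rx":0,"ry":0,"rz":0},{"dx":-0.045,"dy":-0.36,"dz":0.02,"rx":0,"ry":0,"rz":0},{"dx":-0.045,"dy":-0.36,"dz":0.02,"rx":0,"ry":0,"rz":0}]'
python3 -m inch '[{"dx":0,"dy":-0.04,"dz":0,"rx":0,"ry":0,"rz":0},{"dx":0,"dy":-0.04,"dz":0,"rx":0,"ry":0,"rz":0},{"dx":0,"dy":-0.04,"dz":0,"rx":0,"ry":0,"rz":0}]'
python3 - <<'E'
from h import *
go(-.12,.094,.2)
f=optics.grab_frame("wrist"); cv2.imwrite("pics/w1.png",f[:,:,::-1])
for x in [(-.062,.094,.095),(-.07,.095,.05),(.03,.095,.05),(.03,.05,.05)]: print(proj("wrist",[*b2w(*x[:2]),x[2]]))
print([(b["bbox"],b["confidence"]) for b in nets.boxes_of("wrist","pin_top")[:2]])
E
```

```text
time: 1.5
tool_pos: [0.4419, 0.1288, 0.2042]
tool_rot: [0.001, -0.148, 0.989, 0.0]
contact_force: [1.3, 1.0, 0.9]
gripper_width: 0.005
grasp_force: 0.0
time: 1.8
tool_pos: [0.4508, 0.0997, 0.2038]
tool_rot: [0.0, -0.147, 0.989, 0.0]
contact_force: [0.3, -0.3, 0.6]
gripper_width: -0.0
grasp_force: 0.0
t 1.8 at [-0.1333  0.1123] 0.2038 d [-0.0166 -0.0228  0.0048] r [ 0.0003  0.0001 -0.0012] F [ 0.3 -0.3  0.6] w -0.0004963849043979517
[254.60501556 279.3289662 ]
[258.29605223 249.85409343]
[260.09052017 330.41721946]
[220.3360582  330.17949018]
[([259.2, 252.7, 17.4, 19.6], 0.77), ([258.6, 254.7, 20.6, 14.4], 0.23)]
```

View pics/w1.png

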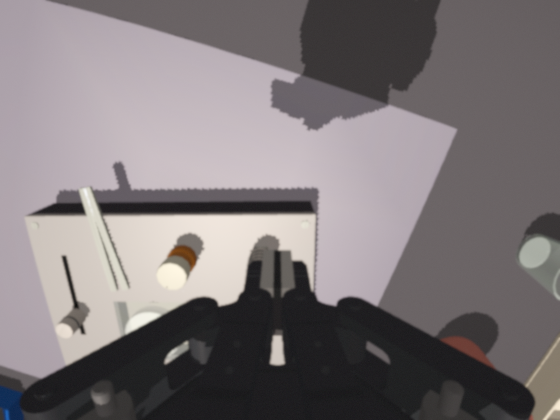

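The wrist view shows the plate edge level in the image, so the tool is aligned with the base. The jar is at (175,270), and the knob is hidden behind the shut fingers at (277,260). I'll line up and then descend on the near side of the knob.

```bash
python3 -m inch '[{"dx":-0.010,"dy":-0.022,"dz":0.005,"rx":0,"ry":0,"rz":0},{"dx":-0.010,"dy":-0.022,"dz":0.06,"rx":0,"ry":0,"rz":0},{"dx":-0.010,"dy":-0.022,"dz":0.11,"rx":0,"ry":0,"rz":0},{"dx":-0.010,"dy":-0.022,"dz":0.165,"rx":0,"ry":0,"rz":0},{"dx":-0.010,"dy":-0.022,"dz":0.165,"rx":0,"ry":0,"rz":0}]'
python3 - <<'E'
from h import *
go(-.085,.0945,.068)
f=optics.grab_frame("scene"); cv2.imwrite("pics/s2.png",cv2.resize(f[185:275,225:395,::-1],None,fx=4,fy=4,interpolation=cv2.INTER_CUBIC))
E
```

```text
time: 2.4
tool_pos: [0.4576, 0.0867, 0.0653]
tool_rot: [-0.007, -0.149, 0.989, 0.001]
contact_force: [-1.5, 0.0, -0.7]
gripper_width: 0.001
grasp_force: 0.0
t 2.4 at [-0.1305  0.0978] 0.0653 d [-0.0568 -0.0043 -0.0041] r [ 0.0025 -0.0087  0.0016] F [-1.5  0.  -0.7] w 0.0006845072111711326
```

View pics/s2.png

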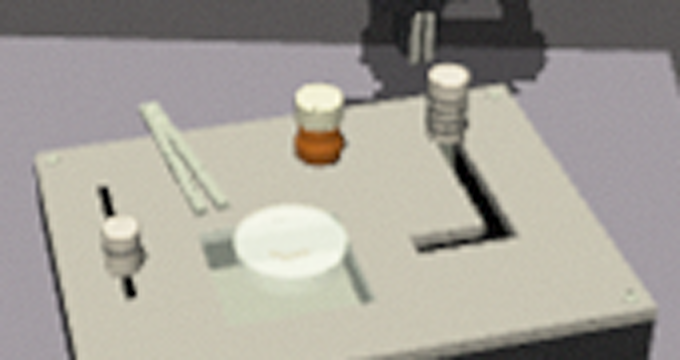

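The fingers are on the near side of the knob, at (423,40) against the knob at (447,75), and about 3 mm too far left. I'll correct that while pushing along the long leg.

```bash
python3 -m inch '[{"dx":-0.02,"dy":-0.0045,"dz":-0.004,"rx":0,"ry":0,"rz":0},{"dx":-0.04,"dy":-0.0045,"dz":-0.004,"rx":0,"ry":0,"rz":0},{"dx":-0.055,"dy":-0.0045,"dz":-0.004,"rx":0,"ry":0,"rz":0},{"dx":-0.065,"dy":-0.0045,"dz":-0.004,"rx":0,"ry":0,"rz":0},{"dx":-0.075,"dy":-0.0045,"dz":-0.004,"rx":0,"ry":0,"rz":0}]'
python3 -c "
from h import *
go(0.0,.0945,.068)"
```

```text
time: 2.95
tool_pos: [0.5229, 0.1003, 0.0763]
tool_rot: [0.001, -0.149, 0.989, -0.0]
contact_force: [-1.4, 0.4, 0.5]
gripper_width: -0.001
grasp_force: 0.8
t 2.95 at [-0.0641  0.0916] 0.0763 d [-0.0802  0.0035  0.0105] r [-0.0002  0.0008  0.0005] F [-1.4  0.4  0.5] w -0.0006899980348754868
```

```bash
python3 -m inch '[{"dx":-0.012,"dy":0.002,"dz":0,"rx":0,"ry":0,"rz":0},{"dx":-0.025,"dy":0.003,"dz":0,"rx":0,"ry":0,"rz":0},{"dx":-0.038,"dy":0.003,"dz":0,"rx":0,"ry":0,"rz":0},{"dx":-0.05,"dy":0.003,"dz":0,"rx":0,"ry":0,"rz":0},{"dx":-0.06,"dy":0.003,"dz":0,"rx":0,"ry":0,"rz":0}]'
python3 -c "
from h import *
go(0.007,.0945,.068)"
```

```text
time: 3.45
tool_pos: [0.5679, 0.1165, 0.0748]
tool_rot: [-0.0, -0.148, 0.989, 0.0]
contact_force: [-1.5, -0.2, 2.1]
gripper_width: 0.002
grasp_force: 0.8
t 3.45 at [-0.0164  0.094 ] 0.0748 d [-0.0292  0.0007  0.0085] r [ 0.0003 -0.0001 -0.    ] F [-1.5 -0.2  2.1] w 0.0022666969035389246
```

```bash
python3 -m inch '[{"dx":-0.01,"dy":0,"dz":0,"rx":0,"ry":0,"rz":0},{"dx":-0.018,"dy":0,"dz":0,"rx":0,"ry":0,"rz":0},{"dx":-0.023,"dy":0,"dz":0,"rx":0,"ry":0,"rz":0},{"dx":-0.027,"dy":0,"dz":0,"rx":0,"ry":0,"rz":0},{"dx":-0.027,"dy":0,"dz":0,"rx":0,"ry":0,"rz":0}]'
python3 - <<'E'
from h import *
go(0.007,.0945,.068)
f=optics.grab_frame("scene"); cv2.imwrite("pics/s3.png",cv2.resize(f[185:275,225:395,::-1],None,fx=4,fy=4,interpolation=cv2.INTER_CUBIC))
for x in [(.03,.095),(.0,.095),(.03,.05)]: print((proj("scene",[*b2w(*x),.095])-[225,185])*4)
E
```

```text
time: 3.95
tool_pos: [0.5882, 0.1225, 0.0749]
tool_rot: [0.0, -0.148, 0.989, -0.0]
contact_force: [0.0, -1.1, -0.5]
gripper_width: -0.0
grasp_force: 0.0
t 3.95 at [0.0048 0.0937] 0.0749 d [-0.0027  0.001   0.0087] r [-0.0002  0.0005  0.    ] F [ 0.  -1.1 -0.5] w -0.00016092176733109462
[502.57128352 160.9011336 ]
[483.30744205 130.29142876]
[423.25570575 172.92216233]
```

View pics/s3.png

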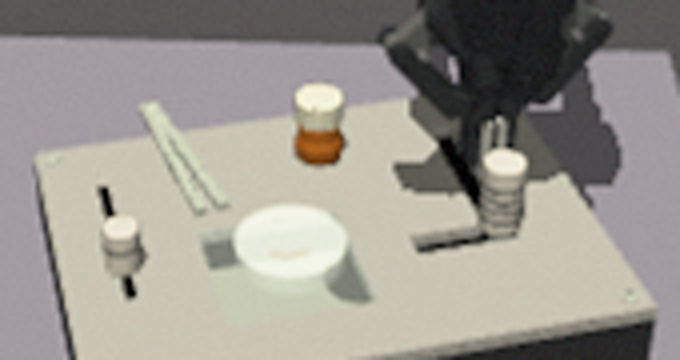

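The knob top is at (504,158); the corner should put it at (503,161), so it may be about 2 mm short. I'll push gently until the far wall resists.

```bash
python3 -m inch '[{"dx":-0.003,"dy":0,"dz":0,"rx":0,"ry":0,"rz":0},{"dx":-0.005,"dy":0,"dz":0,"rx":0,"ry":0,"rz":0},{"dx":-0.007,"dy":0,"dz":0,"rx":0,"ry":0,"rz":0},{"dx":-0.007,"dy":0,"dz":0,"rx":0,"ry":0,"rz":0}]'
python3 - <<'E'
from h import *
go(0.007,.0945,.068)
f=optics.grab_frame("scene"); cv2.imwrite("pics/s4.png",cv2.resize(f[185:275,225:395,::-1],None,fx=4,fy=4,interpolation=cv2.INTER_CUBIC))
a=cv2.imread("pics/s3.png");b=cv2.imread("pics/s4.png")
t=a[142:240,478:532];r=cv2.matchTemplate(b,t,cv2.TM_CCOEFF_NORMED);print(cv2.minMaxLoc(r))
E
```

```text
time: 4.4
tool_pos: [0.5933, 0.1241, 0.0749]
tool_rot: [0.0, -0.148, 0.989, -0.0]
contact_force: [-0.7, -0.3, 0.1]
gripper_width: -0.001
grasp_force: 0.2
t 4.4 at [0.0101 0.0937] 0.0749 d [0.0039 0.001  0.0087] r [-0.0001  0.0001 -0.    ] F [-0.7 -0.3  0.1] w -0.0012282554507282236
(-0.643715500831604, 0.9333720803260803, (192, 232), (481, 147))
```

```bash
python3 -m inch '[{"dx":-0.002,"dy":0,"dz":0,"rx":0,"ry":0,"rz":0},{"dx":-0.004,"dy":0,"dz":0,"rx":0,"ry":0,"rz":0},{"dx":-0.004,"dy":0,"dz":0,"rx":0,"ry":0,"rz":0}]'
python3 - <<'E'
from h import *
go(0.007,.0945,.068)
f=optics.grab_frame("scene"); cv2.imwrite("pics/s5.png",cv2.resize(f[185:275,225:395,::-1],None,fx=4,fy=4,interpolation=cv2.INTER_CUBIC))
a=cv2.imread("pics/s3.png");b=cv2.imread("pics/s5.png")
t=a[142:240,478:532];r=cv2.matchTemplate(b,t,cv2.TM_CCOEFF_NORMED);print(cv2.minMaxLoc(r))
E
```

```text
time: 4.75
tool_pos: [0.5941, 0.1244, 0.0749]
tool_rot: [-0.003, -0.148, 0.989, -0.0]
contact_force: [-10.0, -3.8, 8.0]
gripper_width: -0.005
grasp_force: 5.1
t 4.75 at [0.011  0.0938] 0.0749 d [0.0049 0.0009 0.0086] r [ 0.0001 -0.0045  0.0002] F [-10.   -3.8   8. ] w -0.004807646683336005
(-0.6443745493888855, 0.9217798113822937, (192, 232), (482, 147))
```

The wall now resists at about 10 N, so the knob is in the corner. I'll back off and go round to its left side.

```bash
python3 -m inch '[{"dx":0.035,"dy":0,"dz":0,"rx":0,"ry":0,"rz":0},{"dx":0.035,"dy":0,"dz":0,"rx":0,"ry":0,"rz":0},{"dx":0.035,"dy":0.04,"dz":0.004,"rx":0,"ry":0,"rz":0},{"dx":0.035,"dy":0.065,"dz":0.008,"rx":0,"ry":0,"rz":0},{"dx":0.035,"dy":0.065,"dz":0.008,"rx":0,"ry":0,"rz":0}]'
python3 -m inch '[{"dx":-0.03,"dy":0,"dz":0,"rx":0,"ry":0,"rz":0},{"dx":-0.055,"dy":0,"dz":0,"rx":0,"ry":0,"rz":0},{"dx":-0.055,"dy":0,"dz":0,"rx":0,"ry":0,"rz":0}]'
python3 - <<'E'
from h import *
go(0.031,.11,.068)
f=optics.grab_frame("scene"); cv2.imwrite("pics/s6.png",cv2.resize(f[185:275,225:395,::-1],None,fx=4,fy=4,interpolation=cv2.INTER_CUBIC))
E
```

```text
time: 5.3
tool_pos: [0.554, 0.1684, 0.0684]
tool_rot: [0.0, -0.15, 0.989, 0.0]
contact_force: [0.0, -0.4, 0.1]
gripper_width: -0.0
grasp_force: 0.0
time: 5.6
tool_pos: [0.5991, 0.1794, 0.0695]
tool_rot: [0.002, -0.148, 0.989, -0.0]
contact_force: [-0.2, -0.0, 0.3]
gripper_width: -0.004
grasp_force: 0.0
t 5.6 at [0.0319 0.1449] 0.0695 d [ 0.0011 -0.0436  0.0019] r [-0.0005  0.0021 -0.0001] F [-0.2 -0.   0.3] w -0.003747581003696892
```

View pics/s6.png

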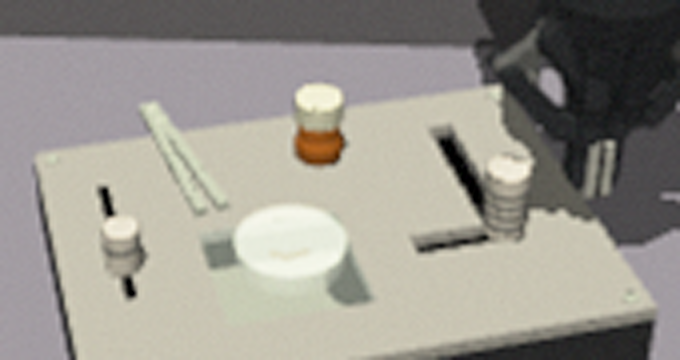

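The knob stands in the corner at (507,190), with the fingers to its left at (600,165), in line with the short leg. Now I'll push it along the short leg.

```bash
python3 -m inch '[{"dx":0,"dy":-0.02,"dz":0,"rx":0,"ry":0,"rz":0},{"dx":0,"dy":-0.035,"dz":0,"rx":0,"ry":0,"rz":0},{"dx":0,"dy":-0.047,"dz":0,"rx":0,"ry":0,"rz":0},{"dx":0,"dy":-0.058,"dz":0,"rx":0,"ry":0,"rz":0},{"dx":0,"dy":-0.068,"dz":0,"rx":0,"ry":0,"rz":0}]'
python3 -m inch '[{"dx":0,"dy":-0.006,"dz":0,"rx":0,"ry":0,"rz":0},{"dx":0,"dy":-0.011,"dz":0,"rx":0,"ry":0,"rz":0},{"dx":0,"dy":-0.014,"dz":0,"rx":0,"ry":0,"rz":0},{"dx":0,"dy":-0.014,"dz":0,"rx":0,"ry":0,"rz":0}]'
python3 - <<'E'
from h import *
go(0.031,.075,.068)
f=optics.grab_frame("scene"); cv2.imwrite("pics/s7.png",cv2.resize(f[185:275,225:395,::-1],None,fx=4,fy=4,interpolation=cv2.INTER_CUBIC))
E
```

```text
time: 6.15
tool_pos: [0.612, 0.1265, 0.0683]
tool_rot: [-0.0, -0.148, 0.989, 0.0]
contact_force: [-1.2, 2.5, -1.1]
gripper_width: 0.0
grasp_force: 1.0
time: 6.55
tool_pos: [0.6156, 0.1164, 0.0685]
tool_rot: [0.0, -0.148, 0.989, -0.0]
contact_force: [-0.5, 0.0, 0.7]
gripper_width: 0.003
grasp_force: 0.1
t 6.55 at [0.0292 0.0799] 0.0685 d [-0.0023 -0.0061  0.0007] r [-0.0004  0.     -0.    ] F [-0.5  0.   0.7] w 0.003145552732626034
```

View pics/s7.png

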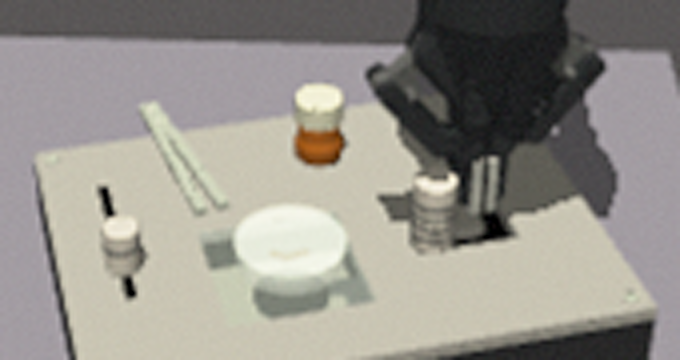

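The knob is on the short leg with its top at (436,182); home would be near (426,175), so roughly 6 mm are left. I'll continue until it meets a firm stop.

```bash
python3 -m inch '[{"dx":0,"dy":-0.003,"dz":0,"rx":0,"ry":0,"rz":0},{"dx":0,"dy":-0.006,"dz":0,"rx":0,"ry":0,"rz":0},{"dx":0,"dy":-0.006,"dz":0,"rx":0,"ry":0,"rz":0}]'
python3 -m inch '[{"dx":0,"dy":-0.002,"dz":0,"rx":0,"ry":0,"rz":0},{"dx":0,"dy":-0.003,"dz":0,"rx":0,"ry":0,"rz":0},{"dx":0,"dy":-0.003,"dz":0,"rx":0,"ry":0,"rz":0}]'
python3 -c "
from h import *
go(0.031,.075,.068)"
```

```text
time: 6.9
tool_pos: [0.617, 0.1127, 0.0688]
tool_rot: [0.0, -0.148, 0.989, 0.001]
contact_force: [-0.6, 3.7, 0.1]
gripper_width: -0.001
grasp_force: 1.9
time: 7.2
tool_pos: [0.6171, 0.1124, 0.0688]
tool_rot: [-0.0, -0.149, 0.989, 0.002]
contact_force: [-2.8, 10.5, 0.9]
gripper_width: 0.002
grasp_force: 5.2
t 7.2 at [0.0295 0.0756] 0.0688 d [-0.0019 -0.0007  0.001 ] r [0.0031 0.0003 0.0003] F [-2.8 10.5  0.9] w 0.002443935893860087
```

There is a firm stop at 10 N where the end of the slot is expected. I'll back away sideways, then raise.

```bash
python3 -m inch '[{"dx":0,"dy":0.03,"dz":0,"rx":0,"ry":0,"rz":0},{"dx":0,"dy":0.07,"dz":0,"rx":0,"ry":0,"rz":0},{"dx":0,"dy":0.09,"dz":0,"rx":0,"ry":0,"rz":0},{"dx":0,"dy":0.09,"dz":-0.05,"rx":0,"ry":0,"rz":0},{"dx":0,"dy":0.09,"dz":-0.10,"rx":0,"ry":0,"rz":0}]'
python3 -m inch '[{"dx":0.05,"dy":0.05,"dz":-0.06,"rx":0,"ry":0,"rz":0},{"dx":0.1,"dy":0.1,"dz":-0.06,"rx":0,"ry":0,"rz":0},{"dx":0.1,"dy":0.1,"dz":-0.06,"rx":0,"ry":0,"rz":0},{"dx":0.1,"dy":0.1,"dz":-0.06,"rx":0,"ry":0,"rz":0},{"dx":0.1,"dy":0.1,"dz":-0.06,"rx":0,"ry":0,"rz":0}]'
python3 - <<'E'
from h import *
f=optics.grab_frame("scene"); a=cv2.resize(f[185:275,225:395,::-1],None,fx=4,fy=4,interpolation=cv2.INTER_CUBIC)
f=optics.grab_frame("top"); b=cv2.resize(f[130:245,195:335,::-1],None,fx=2,fy=2,interpolation=cv2.INTER_CUBIC)
c=np.zeros((590,680,3),np.uint8);c[:360]=a;c[360:590,:280]=b;cv2.imwrite("pics/s8.png",c)
print((proj("scene",[*b2w(.03,.05),.095])-[225,185])*4)
E
```

```text
time: 7.7
tool_pos: [0.5951, 0.1785, 0.1475]
tool_rot: [-0.002, -0.149, 0.989, -0.001]
contact_force: [1.1, 1.1, 0.4]
gripper_width: 0.0
grasp_force: 0.0
time: 8.2
tool_pos: [0.4968, 0.2315, 0.1969]
tool_rot: [0.001, -0.149, 0.989, -0.0]
contact_force: [0.3, -0.5, -0.1]
gripper_width: 0.001
grasp_force: 0.0
[423.25570575 172.92216233]
```

View pics/s8.png

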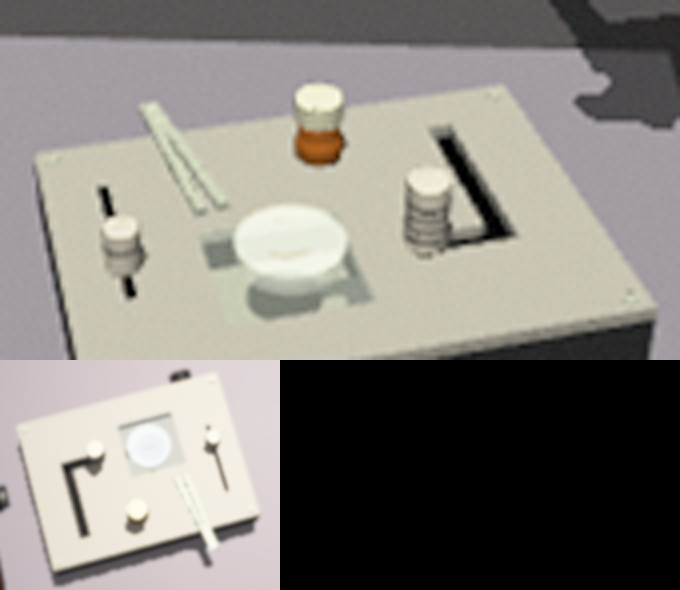

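The knob is at the closed end of the short leg with its top at (429,176). That is 78 px from where it stood in the corner, against 79 px expected. The dish, jar, forceps and dimmer knob are unmoved, and the arm is clear.

```bash
python3 -c "
from plant import ticket
print(ticket.job_done())"
```

```text
the job is handed in; nothing more can be done
None
```

I pushed the knob to the corner, then along the short leg until it hit the end stop firmly, and moved the arm clear; in the last pictures nothing else had moved, and the job is handed in at about 8 s of the 42 s allowed.

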